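# Tighten the sensor clamp beside the bowl feeder

## Robot

A 7-joint arm with a two-finger parallel gripper is mounted at the origin on the work surface. World frame = base frame: x ahead of the robot, y to its left, z up, the work surface at z = 0. Lengths are in m, angles in rad, forces in N, time in s.
With the tool pointing down it reaches from about 0.4 to 0.85 m from the base axis. Payload 10.4 kg.
Tool frame: the origin (TCP) lies midway between the tips of the shut fingers; the grasp point (between the pads) lies 19 mm behind it; z points along the fingers, y is the line along which they close (so a half turn about z gives the same grasp; the last joint's range is limited). The gripper opens to 87 mm and grips with 3 to 60 N. Pads are 19 mm wide; open, the fingers measure 117 mm over their backs; the gripper's body (75 mm by 190 mm) begins 51 mm behind the grasp point.
Start: joints at [-1.326, 0.332, -0.065, 1.46, 0.022, 1.35, -0.088], TCP at [0.165, 0.603, 0.223] pointing down, gripper open.
Joint ranges: [-2.6, 2.6], [-0.5, 2.12], [-1.47, 1.34], [0.16, 2.42], [-1.27, 4.41], [0.06, 2.06], [-2.6, 2.6]. Speed limits (rad/s): [2.22, 2.22, 2.79, 2.79, 3.14, 3.14, 3.14].

## Interface

Orientations are given as a unit quaternion [x, y, z, w].
In Python, from bench import r gives the robot as it stands.
- The arm moves only by the tool move_arm, never from a script. Its argument "targets" is a list of rows, each a list of 3 entries, a list of its own where there are three numbers: the shift along the tool's x, y, z in cm, then the turn, a rotation vector about the tool's x, y, z in rad, then the opening in per cent of the stroke, from 0 (shut) to 100 (fully open). In form: [[[x, y, z], [wx, wy, wz], gripper], ...]. A call has 1 to 20 rows; each row shifts and turns the commanded pose from where the row before left it, along the tool's axes as they then stand; what a row does not reach is not made up. A row lasts 1/8 s, in which the tool goes at most 62.5 mm and 10.7 degrees, less where a joint would pass 70% of its speed; a pose out of reach is approached as far as the arm can. A call with a gripper value outside its range is refused whole. The fingers move at their own pace and stop on an object; "grip_force" is the grip in N (left out, the last holds). Time passes only in rows, so rows that do not move let the fingers close. It gives the time, the measured TCP pose, the force, the opening and the grip force at its end, in the units of the state.
- r.read_state(): the state, without advancing time (a new reading comes with each control period).
- r.camera(name): name is "scene" or "top" or "wrist"; returns a dict with "image" (480x640x3 uint8, blue, green, red), "vertical_fov" (degrees; the focal length in pixels is half the picture's height over the tangent of half this angle, whatever the lens; pixels are square), "cx", "cy" (the principal point, pixels), "k1" (the pictures are not rectified: a ray, as slopes to the right and down, at radius r is drawn at 1 + k1 r^2 times it, then the intrinsics apply), "cam_to_world" (4x4, takes a point from camera to world coordinates). Camera axes: x right, y down, z forward; pixel columns grow to the right and rows downward; lengths in m; the calibration is good to about 2 mm. A picture is of the moment at which its call begins. There is no depth.
- r.close_job(): hands the job in; it is judged then, once.
The state is a dict: "time": time; "joint_positions": joint angles; "joint_vel": joint speeds; "joint_torque": joint torques, N m; "ee_pos": TCP position; "eef_rot": TCP orientation; "ft_force": force on the tool from outside, world axes, zero at the start; "torque": the same for the moment, N m; "width": finger opening in m; "grip_force": force on a finger pad.
Only numpy, scipy, OpenCV 4.12 (cv2) and the standard library are available. Lean on these libraries where they do the work, as an engineer would, in place of code of your own. Each camera call takes 0.05 s, during which the arm holds its last target. There are 200 camera calls.

## Task

One of the two sensor-rod clamps on the feeder's base plate is loose: its quick-release lever sticks out sideways. With the lever still open, turn that clamp's wing nut, on the opposite end of the skewer, until it is fully tight (its upper wing swings over towards the robot); then swing the lever fully closed against firm resistance, pointing to the robot's side along the block. Do not push on the other clamp, which is already closed.

Things in the scene. Friction and masses are not known exactly. Their poses are not given: they have to be found in the camera images.
- loose_clamp: Clamp to tighten: split aluminium block 50x50 mm, 105 tall, on a 100x70x12 steel foot, fixed. Origin: underside centre of the foot, z up; x points away from the robot, yaw within 0.35 rad. Rod of 16 mm along x, 42 mm up, with a brass sensor head (30x34x34) at x 90 to 120 mm. Skewer along y, 80 mm up: cam lever at its -y end, wing nut at its +y end.
- cam_lever (a joint): Dark steel lever, swings level about a pivot at (0,-39,80) mm of the clamp. At angle a it points along (-sin a,-cos a): 0 open, straight out to -y; 1.57 shut at its stop, along -x. Starts 0 to 0.35; stays where left. Ends 87 mm from the pivot, 12 mm thick, heights 70 to 90 mm. Takes 0.28 N m when open, stiffening to 0.47 N m when shut.
- wing_nut (a joint): Steel nut turning about the skewer (line along y, 80 mm up), with two opposite wings, 46 mm long from the axis, 9 thick, 14 wide, centred at y = +53 mm of the clamp. At 0 (loose) the upper wing leans 0.65 rad from upright to +x; it grows as that wing swings over the top to -x; at 1.30, leaning 0.65 rad to -x, it is tight at a hard stop. Starts 0 to 0.3; stays where left; takes 0.13 N m.
- shut_clamp: The other clamp, same make, size and frame, to the left or right of the loose one, about 0.36 m away. Already tight: its lever lies along its block, pointing to -x, and its upper wing leans to -x. Not to be pushed on.
Not all that is in view belongs to the job. Leave any blue look-alike of the loose_clamp alone.

How it is judged:
By the outcome, as a careful person would: the job done as asked, in the order asked, and still so for the second after the job is handed in, with the robot touching nothing.
It also fails if it takes over 43 s, if anything falls off the work surface, if the arm or the gripper's body presses on something with over 40 N, if the wrist force passes 120 N, or if a joint passes its speed limit or range.

## Working session

There is one attempt and no reset: what is moved stays moved. The work goes in short steps, Python scripts to look and compute and a tool call to move; the robot and the scene stay as the last step left them, time stands still between calls to the robot, and variables do not carry over. Pictures are saved under pics/ and viewed, at most 10 in all, crops included, and the job is handed in when it is done.

Besides the shell and the picture viewer there is one more tool, called after ">>>" as name(argument=value, ...), one argument or row to a line, values as JSON. move_arm: Moves the arm, as the interface text tells. Its arguments: {"type":"object","properties":{"targets":{"type":"array"},"grip_force":{"type":"number"}},"required":["targets"]}

```bash
ls; mkdir -p pics; python3 - <<'E'
from bench import r
import cv2
for n in("scene","top"):
    c=r.camera(n);cv2.imwrite(f"pics/{n}0.png",c["image"]);print(n,c["vertical_fov"],c["cx"],c["cy"],c["k1"],c["cam_to_world"])
print(r.read_state())
E
```

```text
pics
scene 43.49422536114637 324.39564400469243 231.3439894015263 -0.18203116228844693 [[ 0.2318791   0.51244141 -0.82682277  1.68279584]
 [ 0.97257704 -0.10635597  0.20683886 -0.14860936]
 [ 0.01805526 -0.85211045 -0.52305047  0.7909407 ]
 [ 0.          0.          0.          1.        ]]
top 50.46870585501046 317.83366886484674 245.11611267515875 -0.004346835510834654 [[ 0.01586161 -0.9947132   0.10145967  0.47780381]
 [-0.9994086  -0.01886869 -0.02874743  0.13060558]
 [ 0.03050986 -0.10094368 -0.99442422  1.03365693]
 [ 0.          0.          0.          1.        ]]
{'time': 0.1, 'joint_positions': array([-1.32562268,  0.33283213, -0.06471092,  1.46085166,  0.02158833,
        1.34991968, -0.08852737]), 'joint_vel': array([-1.18566209e-03, -3.03796629e-03, -1.90784181e-03, -3.12218975e-03,
       -1.41153624e-03,  3.52644982e-04,  5.10593443e-05]), 'joint_torque': array([ 6.29610640e-04, -6.24540210e+01,  2.42963101e-02, -3.90719068e+01,
       -6.13784208e-02,  3.66602477e-02,  1.17825302e-04]), 'ee_pos': array([0.16526596, 0.60238743, 0.22182159]), 'eef_rot': array([ 1.33487403e-01,  9.91050292e-01, -6.54661850e-04, -6.55983313e-05]), 'ft_force': array([-0.01453214, -0.02291227,  0.25988001]), 'torque': array([ 0.01564654, -0.00032259,  0.03764906]), 'grip_force': 0.0, 'width': 0.08711909003409085}
```

View pics/scene0.png

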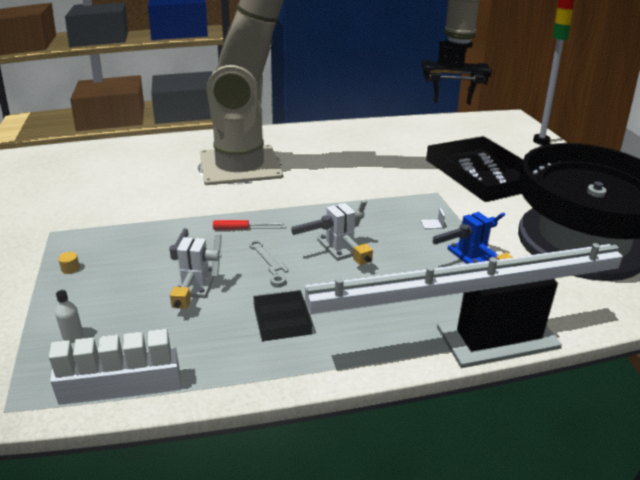

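View pics/top0.png

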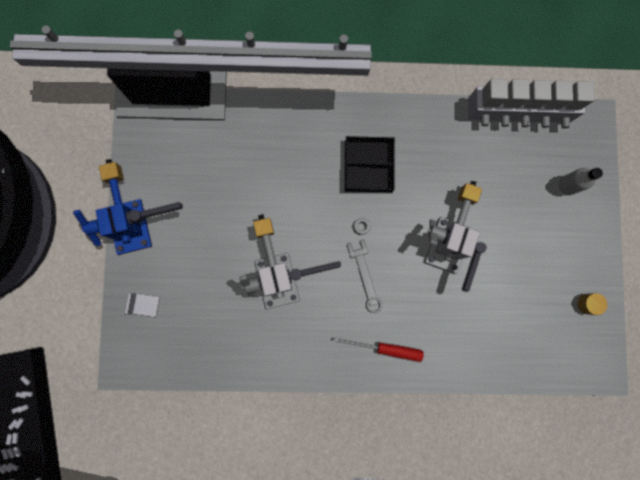

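The loose clamp is the grey one at top (275,278), with its lever out to the right ending at (340,265). The shut clamp is at (460,240) and the blue look-alike at (120,220). I'll take a closer crop and measure it.

```bash
cat >h.py <<'E'
import numpy as np,cv2
from bench import r
def ray(c,uv):
    f=240/np.tan(np.radians(c["vertical_fov"])/2)
    K=np.array([[f,0,c["cx"]],[0,f,c["cy"]],[0,0,1]])
    p=np.array(uv,float).reshape(-1,2); d=(p-[c["cx"],c["cy"]])/f; s=d.copy()
    for _ in range(10): s=d/(1+c["k1"]*(s**2).sum(1,keepdims=True))
    T=np.array(c["cam_to_world"]); return T[:3,3],np.c_[s,np.ones(len(s))]@T[:3,:3].T
def plane(c,uv,z):
    o,d=ray(c,uv); return o+d*((z-o[2])/d[:,2])[:,None]
def proj(c,P):
    T=np.array(c["cam_to_world"]);f=240/np.tan(np.radians(c["vertical_fov"])/2)
    q=(np.atleast_2d(P)-T[:3,3])@T[:3,:3]; s=q[:,:2]/q[:,2:]; s=s*(1+c["k1"]*(s**2).sum(1,keepdims=True))
    return s*f+[c["cx"],c["cy"]]
E
python3 - <<'E'
from h import *
c=r.camera("top");im=c["image"]
cv2.imwrite("pics/c1.png",cv2.resize(im[200:320,225:365],None,fx=5,fy=5,interpolation=cv2.INTER_CUBIC))
hsv=cv2.cvtColor(im,cv2.COLOR_BGR2HSV)
m=cv2.inRange(hsv,(10,120,80),(30,255,255)); m[:,:200]=0;m[:,300:]=0
for k in cv2.findContours(m,0,2)[0]:
    if cv2.contourArea(k)>50: print(cv2.minAreaRect(k), plane(c,cv2.minAreaRect(k)[0],.059))
E
```

```text
((262.6882019042969, 226.64886474609375), (16.114933013916016, 17.089323043823242), 77.00537872314453) [[0.61096883 0.2092103  0.059     ]]
```

View pics/c1.png

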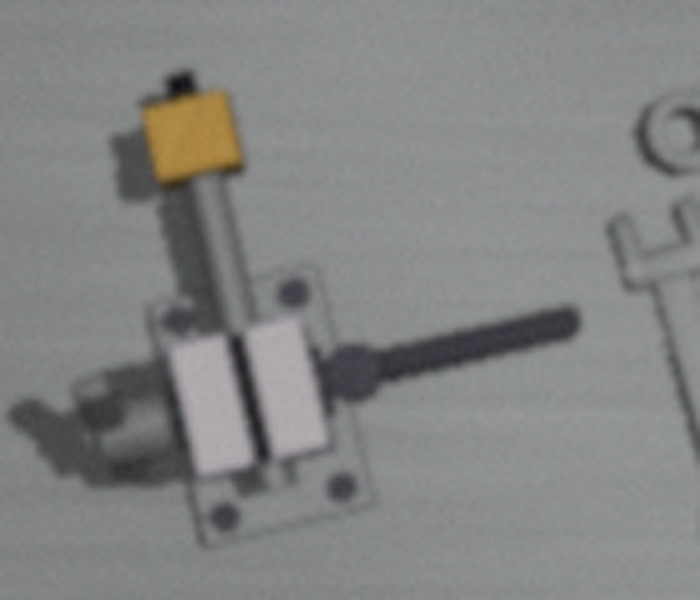

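The block top is centred at crop (250,395). The lever pivot is at (355,373) and its tip at (578,322), and the wing nut is on the left near (110,400).

```bash
python3 - <<'E'
from h import *
c=r.camera("top"); s=r.camera("scene")
u=lambda a:np.array(a,float)/5+[225-.4,200-.4]
B=plane(c,u((250,395)),.105)[0]; H=plane(c,[262.7,226.6],.059)[0]
P=plane(c,u((355,373)),.09)[0]; T=plane(c,u((576,322)),.09)[0]
corn=plane(c,u([(170,345),(302,318),(328,450),(195,475)]),.105)
print("B",B,"H",H,"P",P,"T",T); print(corn)
d=(H-B)[:2]; yaw=np.arctan2(d[1],d[0]); print("yaw head",yaw,np.linalg.norm(d))
e=(corn[1]-corn[0])[:2]; print("yaw edge",np.arctan2(-e[0]*-1,-e[1]), np.arctan2((corn[0]-corn[3])[1],(corn[0]-corn[3])[0]))
p=(B-P)[:2]; print("yaw pivot",np.arctan2(-p[0],p[1]),np.linalg.norm(p))
l=(T-P)[:2]; print("lever dir",np.arctan2(l[1],l[0])+np.pi/2, np.linalg.norm(l))
q=np.array([np.cos(yaw),np.sin(yaw)])
O=np.r_[(B[:2]+H[:2]-.105*q)/2,0]; print("O",O)
R=np.array([[q[0],-q[1],0],[q[1],q[0],0],[0,0,1]])
for a in(0,.15,.3):
  t=.65-a
  w=[O+R@[k*.046*np.sin(t),.053,.08+k*.046*np.cos(t)] for k in(1,-1)]
  print(a,(proj(c,w)-[224.6,199.6])*5, proj(s,w))
im=s["image"]; print(proj(s,O))
cv2.imwrite("pics/s1.png",cv2.resize(im[180:280,280:400],None,fx=5,fy=5,interpolation=cv2.INTER_CUBIC))
E
```

```text
B [0.50991442 0.18137131 0.105     ] H [0.61106418 0.20919019 0.059     ] P [0.51921893 0.14361874 0.09      ] T [0.53957799 0.06191914 0.09      ]
[[0.5275781  0.21085421 0.105     ]
 [0.53827182 0.16313029 0.105     ]
 [0.49046632 0.15263673 0.105     ]
 [0.48066303 0.20053586 0.105     ]]
yaw head 0.2683910387223375 0.10490549754427324
yaw edge 0.22043366063247222 0.21648992923775218
yaw pivot 0.24164456026758435 0.038882262203713276
lever dir 0.2442200176004492 0.08419807819932626
O [0.50986886 0.18135878 0.        ]
0 [[ 85.84431171 355.50488374]
 [142.41470717 505.12998205]] [[366.09427816 204.92032767]
 [352.37585653 221.23053075]]
0.15 [[ 88.43304938 370.66227188]
 [139.78166207 490.50215815]] [[364.85275353 202.42730874]
 [353.53208702 223.62474283]]
0.3 [[ 91.67104004 387.41159206]
 [136.63890312 474.75003061]] [[363.48246114 200.19435561]
 [354.81350085 225.80134883]]
[[338.75721195 247.0135599 ]]
```

View pics/s1.png

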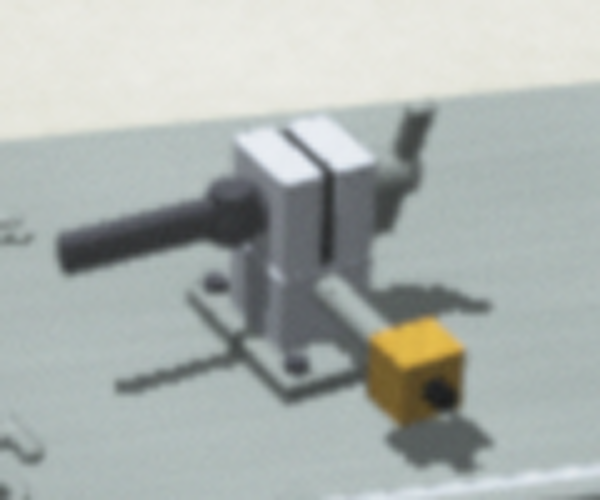

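The scene crop shows the upper wing tip at (364,202), so the nut starts at about 0.2. The lever is at about 0 and the clamp yaw is about 0.24. I'll approach the +x side of the upper wing with the fingers shut.

>>> move_arm(
  targets=[
    [[0,0,0],[0,0,-0.17],0],
    [[0,0,0],[0,0,-0.17],0],
    [[0,0,0],[0,0,-0.17],0],
    [[-1.2,-1.8,0],[0,0,0],0],
    [[-2.4,-3.6,0],[0,0,0],0],
    [[-2.4,-3.6,0],[0,0,0],0],
    [[-2.4,-3.6,0],[0,0,0],0],
    [[-2.4,-3.6,0],[0,0,0],0],
    [[-2.4,-3.7,0],[0,0,0],0],
    [[-2.4,-3.7,0],[0,0,0],0],
    [[-2.4,-3.7,0],[0,0,0],0],
    [[-2.4,-3.7,0],[0,0,0],0],
    [[-2.4,-3.7,0],[0,0,0],0],
    [[-2.4,-3.7,0],[0,0,0],0],
    [[-2.4,-3.7,0],[0,0,0],0],
    [[-1.2,-1.8,0],[0,0,0],0],
    [[0,0,2],[0,0,0],0],
    [[0,0,2],[0,0,0],0],
    [[0,0,0],[0,0,0],0],
  ],
  grip_force=30,
)

```text
time: 2.62
ee_pos: [0.5496, 0.2437, 0.1813]
eef_rot: [-0.118, 0.993, -0.001, -0.001]
ft_force: [-0.2, 0.2, 1.2]
width: 0.0006
grip_force: 0.0
```

```bash
cat >>h.py <<'E'
from scipy.spatial.transform import Rotation as Ro
O=np.array([.510,.1813,0]);yaw=.242
C=Ro.from_euler("z",yaw).as_matrix()
def st():
    s=r.read_state();print("t",round(s["time"],2),"clampTCP mm",np.round((s["ee_pos"]-O)@C*1e3,1),"w",s["width"])
    M=C.T@Ro.from_quat(s["eef_rot"]).as_matrix();print("tool axes in clamp (cols)\n",M.round(3),"F",(C.T@s["ft_force"]).round(1),"j",s["joint_positions"].round(2))
E
python3 - <<'E'
from h import *
st()
c=r.camera("wrist");cv2.imwrite("pics/w1.png",c["image"])
for P in [(0,0,.105),(0,-.039,.09),(0,-.126,.09),(.105,0,.059)]: print(P,proj(c,O+C@P))
for a in(.1,.2,.3): print(a,proj(c,O+C@[.046*np.sin(.65-a),.053,.08+.046*np.cos(.65-a)]))
E
```

```text
t 2.62 clampTCP mm [ 53.4  51.1 181.3] w 0.0006257353940680818
tool axes in clamp (cols)
 [[-1.     0.005 -0.003]
 [ 0.005  1.    -0.001]
 [ 0.003 -0.001 -1.   ]] F [-0.2  0.2  1.2] j [-0.65  0.31  0.19  1.59 -0.06  1.25  1.36]
(0, 0, 0.105) [[238.59017871 163.3942021 ]]
(0, -0.039, 0.09) [[185.20145417 162.91615907]]
(0, -0.126, 0.09) [[ 62.20524422 165.74861622]]
(0.105, 0, 0.059) [[258.43887703 293.25643223]]
0.1 [[324.48236852 205.01262097]]
0.2 [[324.46754792 198.80875492]]
0.3 [[324.4487264  191.99693649]]
```

View pics/w1.png

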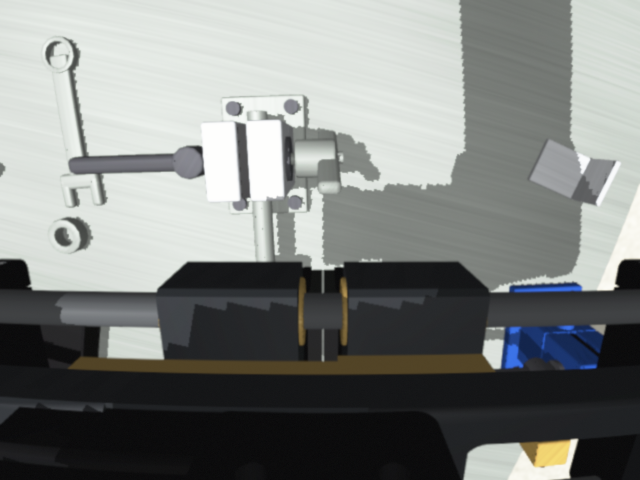

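The wrist view shows the wing tip at about (330,190) and the block top at (243,161), roughly 2 mm from the prediction in +y. I'll descend and sweep the wing towards the robot.

>>> move_arm(
  targets=[
    [[0,0.3,2.6],[0,0,0],0],
    [[0,0,2.6],[0,0,0],0],
    [[0,0,2.6],[0,0,0],0],
    [[0,0,0],[0,0,0],0],
    [[0.6,0,0],[0,0,0],0],
    [[0.6,0,0],[0,0,0],0],
    [[0.6,0,0],[0,0,0],0],
    [[0.6,0,0],[0,0,0],0],
    [[0.6,0,0],[0,0,0],0],
    [[0.6,0,0],[0,0,0],0],
    [[0.6,0,0],[0,0,0],0],
    [[0.6,0,0],[0,0,0],0],
    [[0,0,0],[0,0,0],0],
    [[0,0,0],[0,0,0],0],
  ],
)

```text
time: 4.42
ee_pos: [0.503, 0.237, 0.1047]
eef_rot: [-0.121, 0.993, 0.0, 0.0]
ft_force: [2.4, 0.5, 4.3]
width: 0.0
grip_force: 2.1
```

```bash
python3 -c "
from h import *
st()"
```

```text
t 4.42 clampTCP mm [  6.5  55.8 104.7] w 3.3161533465090004e-06
tool axes in clamp (cols)
 [[-1. -0.  0.]
 [-0.  1.  0.]
 [-0.  0. -1.]] F [ 2.4 -0.1  4.3] j [-0.67  0.28  0.17  1.8  -0.05  1.07  1.33]
```

>>> move_arm(
  targets=[
    [[0.3,0,0],[0,0,0],0],
    [[0.3,0,0],[0,0,0],0],
    [[0.3,0,0],[0,0,0],0],
    [[0.2,0,0],[0,0,0],0],
    [[0,0,0],[0,0,0],0],
  ],
)

```text
time: 5.05
ee_pos: [0.4925, 0.2345, 0.1043]
eef_rot: [-0.121, 0.993, 0.0, 0.0]
ft_force: [6.3, 1.5, 0.5]
width: 0.0006
grip_force: 2.5
```

```bash
python3 -c "
from h import *
st()"
```

```text
t 5.05 clampTCP mm [ -4.3  55.9 104.3] w 0.0006107482928224748
tool axes in clamp (cols)
 [[-1.    -0.     0.001]
 [-0.     1.     0.   ]
 [-0.001  0.    -1.   ]] F [ 6.4 -0.1  0.5] j [-0.67  0.26  0.17  1.82 -0.05  1.07  1.32]
```

>>> move_arm(
  targets=[
    [[0.2,0,0],[0,0,0],0],
    [[0.2,0,0],[0,0,0],0],
    [[0,0,0],[0,0,0],0],
  ],
)

```text
time: 5.42
ee_pos: [0.4909, 0.2342, 0.1055]
eef_rot: [-0.121, 0.993, 0.001, 0.003]
ft_force: [13.0, 3.6, -0.1]
width: 0.0008
grip_force: 5.7
```

```bash
python3 -c "
from h import *
st()"
```

```text
t 5.42 clampTCP mm [ -5.9  56.  105.5] w 0.000791740363129761
tool axes in clamp (cols)
 [[-1.     0.     0.006]
 [ 0.     1.     0.001]
 [-0.006  0.001 -1.   ]] F [13.5  0.4 -0.1] j [-0.68  0.25  0.17  1.83 -0.05  1.06  1.32]
```

>>> move_arm(
  targets=[
    [[0.2,0,0],[0,0,0],0],
    [[0.2,0,0],[0,0,0],0],
    [[0,0,0],[0,0,0],0],
    [[0,0,0],[0,0,0],0],
  ],
)

```text
time: 5.92
ee_pos: [0.4894, 0.234, 0.1067]
eef_rot: [-0.121, 0.993, 0.002, 0.005]
ft_force: [21.0, 5.3, 0.1]
width: 0.0002
grip_force: 9.0
```

```bash
python3 -c "
from h import *
st()"
```

```text
t 5.92 clampTCP mm [ -7.3  56.1 106.7] w 0.00018809639087549718
tool axes in clamp (cols)
 [[-1.     0.     0.011]
 [ 0.     1.     0.002]
 [-0.011  0.002 -1.   ]] F [21.7  0.2  0.1] j [-0.68  0.24  0.17  1.84 -0.04  1.06  1.32]
```

The force rises with almost no motion, so the nut is at its hard stop. I'll back off, lift, and go over to the +x side of the lever.

>>> move_arm(
  targets=[
    [[-1,0,0],[0,0,0],0],
    [[-2,0,0],[0,0,0],0],
    [[-3,0,-1],[0,0,0],0],
    [[0,0,-3],[0,0,0],0],
    [[0,0,-3],[0,0,0],0],
    [[0,-2,0],[0,0,0],0],
    [[0,-3.5,0],[0,0,0],0],
    [[0,-3.5,0],[0,0,0],0],
    [[0,-3.5,0],[0,0,0],0],
    [[0,-3,0],[0,0,0],0],
    [[0,0,0],[0,0,0],0],
    [[0,0,0],[0,0,0],0],
  ],
)

```text
time: 7.42
ee_pos: [0.5789, 0.0966, 0.1733]
eef_rot: [-0.121, 0.993, 0.0, -0.001]
ft_force: [-0.5, 0.4, 0.8]
width: 0.0004
grip_force: 0.0
```

```bash
python3 - <<'E'
from h import *
st()
c=r.camera("wrist");cv2.imwrite("pics/w2.png",c["image"])
s=r.camera("scene");t=r.camera("top")
for P in [(0,0,.105),(0,-.039,.09),(0,-.126,.09)]: print(P,proj(c,O+C@P))
for a in(1.1,1.2,1.3):
  w=O+C@[.046*np.sin(.65-a),.055,.08+.046*np.cos(.65-a)]; print(a,proj(c,w),proj(s,w))
k=lambda im:cv2.resize(im,(400,300),interpolation=cv2.INTER_CUBIC)
cv2.imwrite("pics/m2.png",np.vstack([np.hstack([k(s["image"][175:265,290:410]),k(t["image"][220:310,225:345])]),np.hstack([k(c["image"]),k(c["image"])])]))
E
```

```text
t 7.42 clampTCP mm [ 46.6 -98.7 173.3] w 0.00039442864535223926
tool axes in clamp (cols)
 [[-1.    -0.    -0.003]
 [-0.     1.     0.001]
 [ 0.003  0.001 -1.   ]] F [-0.4  0.5  0.8] j [-0.47  0.28  0.27  1.64 -0.08  1.23  1.63]
(0, 0, 0.105) [[483.73287826 175.81685462]]
(0, -0.039, 0.09) [[414.69036283 173.2049023 ]]
(0, -0.126, 0.09) [[278.70522494 172.98226295]]
1.1 [[590.46686506 144.85842687]] [[356.66789908 194.46990745]]
1.2 [[588.86983977 137.65853023]] [[355.78019517 194.5658288 ]]
1.3 [[586.78758049 130.98403715]] [[354.94044248 194.84914086]]
```

View pics/m2.png

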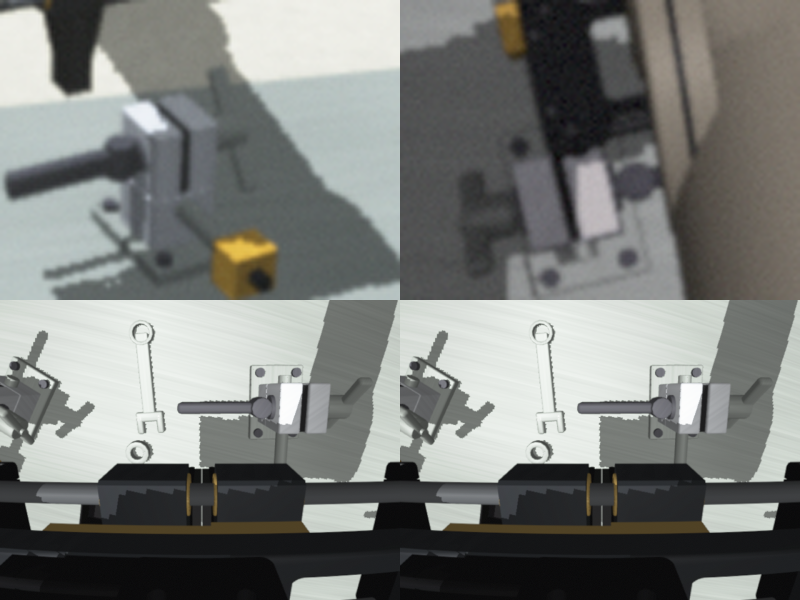

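View pics/w2.png

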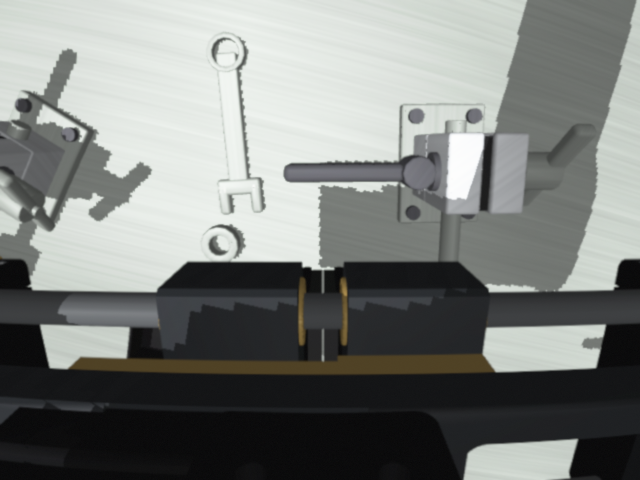

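The wing tip is at scene (355,196) and wrist (590,129), which matches 1.30, so the nut is tight. The lever pivot is at (419,172) and its tip at (285,172), so it is still open. I'll lower beside it and start the swing.

>>> move_arm(
  targets=[
    [[0,0,2.5],[0,0,0],0],
    [[0,0,2.5],[0,0,0],0],
    [[0,0,2.5],[0,0,0],0],
    [[0,0,2.3],[0,0,0],0],
    [[1.4,0,0],[0,0,0],0],
    [[1.4,0,0],[0,0,0],0],
    [[0,0,0],[0,0,0],0],
    [[1,-0.16,0],[0,0,0.157],0],
    [[1,-0.16,0],[0,0,0.157],0],
    [[1,-0.16,0],[0,0,0.157],0],
    [[1,-0.16,0],[0,0,0.157],0],
    [[1,-0.16,0],[0,0,0.157],0],
    [[0,0,0],[0,0,0],0],
  ],
)

```text
time: 9.2
ee_pos: [0.504, 0.0849, 0.0772]
eef_rot: [0.269, 0.963, 0.0, 0.001]
ft_force: [1.3, -2.2, 0.8]
width: 0.0004
grip_force: 1.1
```

```bash
python3 - <<'E'
from h import *
st()
for a in (.785,.9,1.57):
  d=np.array([-np.sin(a),-np.cos(a)]);n=np.array([np.cos(a),-np.sin(a)]);print(a,np.array([0,-36])+62.7*d+15.5*n)
E
```

```text
t 9.2 clampTCP mm [-28.9 -92.1  77.2] w 0.00039218741903474376
tool axes in clamp (cols)
 [[-0.706  0.708  0.001]
 [ 0.708  0.706 -0.001]
 [-0.001  0.001 -1.   ]] F [ 0.7 -2.4  0.8] j [-0.59  0.22  0.37  1.94 -0.09  0.99  0.85]
0.785 [-33.35342068 -91.30903478]
0.9 [-39.47964273 -87.11651211]
1.57 [-62.68763706 -51.54992477]
```

>>> move_arm(
  targets=[
    [[1,-0.16,0],[0,0,0.157],0],
    [[1,-0.16,0],[0,0,0.157],0],
    [[1,-0.16,0],[0,0,0.157],0],
    [[1,-0.16,0],[0,0,0.157],0],
    [[1,-0.16,0],[0,0,0.157],0],
    [[0,0,0],[0,0,0],0],
    [[0,0,0],[0,0,0],0],
  ],
)

```text
time: 10.07
ee_pos: [0.4664, 0.114, 0.0769]
eef_rot: [0.617, 0.787, -0.001, 0.001]
ft_force: [0.5, -13.5, 3.6]
width: 0.0002
grip_force: 6.8
```

```bash
python3 -c "
from h import *
st()"
```

```text
t 10.07 clampTCP mm [-58.4 -54.9  76.9] w 0.00018626673611164574
tool axes in clamp (cols)
 [[ 0.     1.    -0.   ]
 [ 1.    -0.    -0.003]
 [-0.003 -0.    -1.   ]] F [ -2.7 -13.2   3.6] j [-0.73  0.16  0.43  2.02 -0.07  0.98 -0.03]
```

>>> move_arm(
  targets=[
    [[0.2,0,0],[0,0,0],0],
    [[0.2,0,0],[0,0,0],0],
    [[0.2,0,0],[0,0,0],0],
    [[0,0,0],[0,0,0],0],
    [[0,0,0],[0,0,0],0],
  ],
)

```text
time: 10.7
ee_pos: [0.4661, 0.1146, 0.0768]
eef_rot: [0.618, 0.786, -0.003, 0.003]
ft_force: [4.6, -33.2, 7.1]
width: 0.0005
grip_force: 16.5
```

```bash
python3 -c "
from h import *
st()"
```

```text
t 10.7 clampTCP mm [-58.6 -54.2  76.8] w 0.0004534493599837571
tool axes in clamp (cols)
 [[ 0.004  1.    -0.001]
 [ 1.    -0.004 -0.009]
 [-0.009 -0.001 -1.   ]] F [ -3.5 -33.4   7.1] j [-0.74  0.16  0.43  2.02 -0.07  0.98 -0.04]
```

That is a firm stop at 33 N. I'll back off, lift clear and check.

>>> move_arm(
  targets=[
    [[-0.6,0,0],[0,0,0],0],
    [[-1.5,0,0],[0,0,0],0],
    [[-2,0,0],[0,0,0],0],
    [[0,0,-3],[0,0,0],0],
    [[0,0,-4],[0,0,0],0],
    [[0,0,-4],[0,0,0],0],
    [[-3,0,0],[0,0,0],0],
    [[-4,0,0],[0,0,0],0],
    [[-4,0,0],[0,0,0],0],
    [[0,0,0],[0,0,0],0],
    [[0,0,0],[0,0,0],0],
  ],
)

```text
time: 12.08
ee_pos: [0.5006, -0.0228, 0.1866]
eef_rot: [0.616, 0.788, 0.0, -0.0]
ft_force: [-0.4, 0.4, 0.0]
width: 0.0005
grip_force: 0.0
```

```bash
python3 - <<'E'
from h import *
st()
c=r.camera("wrist");s=r.camera("scene");t=r.camera("top")
for a in(1.2,1.3): print(a,proj(s,O+C@[.046*np.sin(.65-a),.055,.08+.046*np.cos(.65-a)]))
print([proj(x,[O+C@[0,-.036,.09],O+C@[-.087,-.036,.09]]).round(0).tolist() for x in(c,s,t)])
k=lambda im:cv2.resize(im,(400,300),interpolation=cv2.INTER_CUBIC)
cv2.imwrite("pics/m3.png",np.vstack([np.hstack([k(s["image"][175:265,290:410]),k(t["image"][220:310,225:345])]),np.hstack([k(c["image"]),k(s["image"])])]))
E
```

```text
t 12.07 clampTCP mm [ -58.  -196.   186.6] w 0.00046388549278225915
tool axes in clamp (cols)
 [[-0.002  1.     0.   ]
 [ 1.     0.002  0.001]
 [ 0.001  0.    -1.   ]] F [-0.3  0.5  0. ] j [-0.59  0.07  0.57  1.86 -0.04  1.22  0.24]
1.2 [[355.78019517 194.5658288 ]]
1.3 [[354.94044248 194.84914086]]
[[[417.0, -11.0], [277.0, -12.0]], [[326.0, 218.0], [310.0, 202.0]], [[294.0, 274.0], [305.0, 321.0]]]
```

View pics/m3.png

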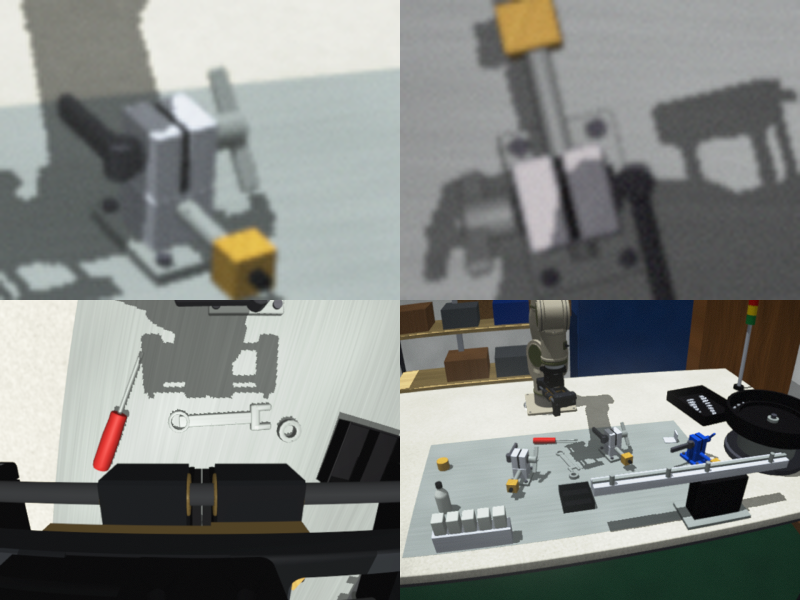

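The lever now lies along the block: tip at scene (310,205), against (310,202) predicted. It is parallel to the block edge in the top view, and the wing is still at its stop. The robot is clear, so I'm handing in.

```bash
python3 -c "
from bench import r
print(r.close_job())"
```

```text
the job is handed in; nothing more can be done
None
```

I tightened the loose clamp's wing nut to its hard stop with the lever still open, then swung the lever fully shut to its stop. I handed the job in at about 12 s with the arm clear; the other clamp was not touched, and no verdict came back.

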